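# Wind the carver's vise up to the fish blank

## Task

Fit the larger of the two loose cranks down onto the square shaft end that stands on top of the vise, then wind it clockwise (seen from above) by its handle until the sliding jaw has closed up against the carving blank. Leave the crank sitting level and fully down on the shaft, and let go of it.

Things in the scene. Friction and masses are not known exactly. Their poses are not given: they have to be found in the camera images.
- crank_hub (a point): Larger of two loose steel cranks (0.4 kg; the other, hub 25 mm, does not fit). Point: centre of its square hub, 36 mm wide, 40 tall, 20 above the underside. x: along the arm to the handle; hub sides parallel to x, y. Below: square socket 22 mm wide, 32 deep, parallel to them. The arm (22 wide, 10 thick) is flush with the underside; grasp the hub above it on its +y and -y sides.
- crank_handle (a point): Point on the axis of that crank's upright wooden handle, 80 mm from the hub's axis along the hub's x, 64 mm above the crank's underside. Round, 24 mm in diameter, reaching from 12 to 84 mm above the underside. It spins freely on its own axis, so a grip on it can keep its direction while the crank goes round.
- shaft (a point): Square steel shaft end on the vise, 18 mm wide, 30 tall, upper 14 tapering to 8. Point: its foot, on a collar 48 mm wide, 101 mm above the bench. z up; x, y square to its sides, turning with it. The crank fits four ways with 2 mm (14 degrees) of play; fully down, its underside is level with this point and clears the vise. The vise is bolted down, its jaws to the robot's right of the shaft.
- screw (a joint): Turn of the shaft in rad, growing clockwise seen from above. One turn moves the sliding jaw 20 mm towards the carving blank: 44 mm away at 0, meeting it at 13.8 (hard stop). Starts between 0 and 4.4, takes about 0.12 N m, stays where it is left.
Things that resemble listed ones, but are neither listed nor needed, are in the scene too. Leave any blue or pink look-alike of the part that bears crank_hub alone.

How it is judged:
By the outcome, as a careful person would: the job done as asked, in the order asked, and still so for the second after the job is handed in, with the robot touching nothing.
It also fails if it takes over 64 s, if anything falls off the work surface, if the arm or the gripper's body presses on something with over 40 N, if the wrist force passes 120 N, or if a joint passes its speed limit or range.

## Robot

A 7-joint arm with a two-finger parallel gripper is mounted at the origin on the work surface. World frame = base frame: x ahead of the robot, y to its left, z up, the work surface at z = 0. Lengths are in m, angles in rad, forces in N, time in s.
With the tool pointing down it reaches from about 0.425 to 0.975 m from the base axis. Payload 16.7 kg.
Tool frame: the origin (TCP) lies on the centre line of the jaws, within the pads' length; the fingertips stand 17 mm ahead of it and the grasp point (between the pads) lies 2 mm behind it; z points along the fingers, y is the line along which they close (so a half turn about z gives the same grasp; the last joint's range is limited). The gripper opens to 85 mm and grips with 20 to 120 N. Pads are 22 mm wide; open, the fingers measure 114 mm over their backs; the gripper's body (76 mm by 85 mm) begins 54 mm behind the grasp point. The pads swing forward as they close: fully open they stand 13 mm farther back than shut.
Start: joints at [-1.413, 0.426, 0.074, 1.606, -0.034, 1.111, -0.067], TCP at [0.204, 0.643, 0.248] pointing down, gripper open.
Joint ranges: [-2.85, 2.85], [-0.5, 2.14], [-1.23, 1.37], [0.21, 2.46], [-1.02, 4.16], [0.16, 2.05], [-2.73, 2.73]. Speed limits (rad/s): [1.89, 1.89, 2.39, 2.39, 3.01, 3.01, 3.01].

## Interface

Orientations are given as a unit quaternion [x, y, z, w].
In Python, from workcell import monitor, capture, manip gives the robot as it stands.
- The arm moves only by the tool jog_arm, never from a script. Its argument "steps" is one flat list of numbers, 7 for each row, row after row: the turn, a rotation vector about the tool's x, y, z in degrees, then the shift along the tool's x, y, z in cm, then the gripper's target within -1 to 1 (fully open at 1, half-way at 0, shut at -1). A call has exactly 10 rows; each row shifts and turns the commanded pose from where the row before left it, along the tool's axes as they then stand; what a row does not reach is not made up. A row lasts 1/12 s, in which the tool goes at most 41.7 mm and 7.16 degrees, less where a joint would pass 70% of its speed; a pose out of reach is approached as far as the arm can. A call with a gripper value outside its range is refused whole. The fingers move at their own pace and stop on an object; "grip_force" is the grip in N (left out, the last holds). Time passes only in rows, so rows that do not move let the fingers close, or fill a call up. It gives the time, the measured TCP pose, the force, the opening and the grip force at its end, in the units of the state.
- monitor.sense(): the state, without advancing time (a new reading comes with each control period).
- capture(name): name is "side" or "top" or "wrist"; returns a dict with "frame" (384x512x3 uint8, red, green, blue), "vertical_fov" (degrees; the focal length in pixels is half the picture's height over the tangent of half this angle, whatever the lens; pixels are square), "cx", "cy" (the principal point, pixels), "R" (3x3) and "t" (3): a world point X has camera coordinates R X + t; the wrist camera has in their place "mount" (4x4, takes a point from camera to tool coordinates, whose origin is the TCP and whose axes are the flange's). Camera axes: x right, y down, z forward; pixel columns grow to the right and rows downward; lengths in m; the calibration is good to about 2 mm. The wrist camera is an equidistant fisheye: a pixel r from the principal point sees the ray r / f radians off the axis. A picture is of the moment at which its call begins: read the wrist's pose just before it. There is no depth.
- manip.job_done(): hands the job in; it is judged then, once.
The state is a dict: "clock": time; "joint_pos": joint angles; "joint_velocities": joint speeds; "joint_torque": joint torques, N m; "eef_pos": TCP position; "tool_rot": TCP orientation; "contact_force": force on the tool from outside, world axes, zero at the start; "torque": the same for the moment, N m; "grip_width": finger opening in m; "gripper_force": force on a finger pad.
Only numpy, scipy, OpenCV 4.12 (cv2) and the standard library are available. Lean on these libraries where they do the work, as an engineer would, in place of code of your own. Each camera call takes 0.05 s, during which the arm holds its last target. There are 200 camera calls.

## Working session

There is one attempt and no reset: what is moved stays moved. The work goes in short steps, Python scripts to look and compute and a tool call to move; the robot and the scene stay as the last step left them, time stands still between calls to the robot, and variables do not carry over. Pictures are saved under pics/ and viewed, at most 10 in all, crops included, and the job is handed in when it is done.

Besides the shell and the picture viewer there is one more tool, called after "Request:" as a command line: name --argument value ..., lists and objects as JSON in quotes. jog_arm: Moves the arm, as the interface text tells. Its arguments: {"type":"object","properties":{"steps":{"type":"array"},"grip_force":{"type":"number"}},"required":["steps"]}

```bash
mkdir -p pics; cat > h.py <<'E'
import numpy as np, cv2
from workcell import monitor, capture, manip
from scipy.spatial.transform import Rotation as Ro
def save(c,n): cv2.imwrite('pics/'+n,c['frame'][:,:,::-1])
def ray(c,u,v):
    f=192/np.tan(np.radians(c['vertical_fov'])/2)
    d=np.array([(u-c['cx'])/f,(v-c['cy'])/f,1.]); R=np.array(c['R'])
    return -R.T@np.array(c['t']), R.T@d
def atz(c,u,v,z):
    o,d=ray(c,u,v); return o+d*(z-o[2])/d[2]
def proj(c,X):
    f=192/np.tan(np.radians(c['vertical_fov'])/2)
    p=np.array(c['R'])@X+np.array(c['t']); return p[:2]/p[2]*f+[c['cx'],c['cy']]
E
python3 - <<'E'
from h import *
import pickle
s=monitor.sense();print(s['eef_pos'],s['tool_rot'],s['clock'])
C={}
for n in ['top','side','wrist']:
    c=capture(n);C[n]=c;save(c,n+'0.png')
pickle.dump(C,open('c0.pkl','wb'))
im=np.vstack([C['top']['frame'],C['side']['frame']])
for n in ['top','side']: print(n,C[n]['vertical_fov'],-np.array(C[n]['R']).T@C[n]['t'])
E
```

```text
[0.20377825 0.64309449 0.24761746] [ 1.52822500e-01  9.88253447e-01 -6.36553610e-04 -5.14934250e-05] 0.0
top 45.654810599349034 [0.39448786 0.13594188 1.06443884]
side 56.02111103466884 [0.34544546 0.5681969  0.6335511 ]
```

View pics/top0.png

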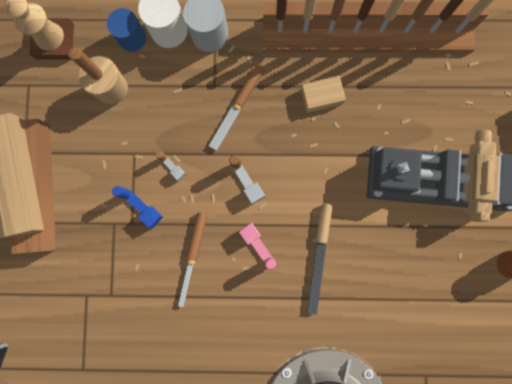

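View pics/side0.png

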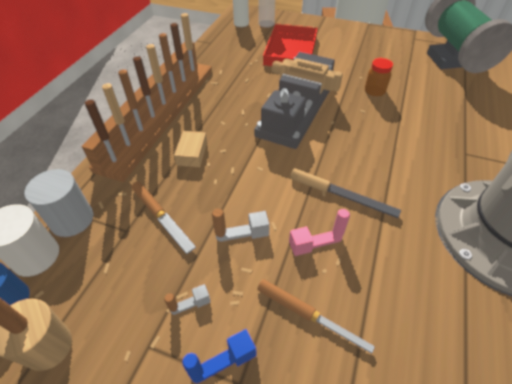

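The top view shows several candidates:
- Larger grey crank: hub (252,192), handle (235,161).
- Small grey crank: hub (177,173).
- Blue look-alike: hub (150,215).
- Pink look-alike: hub (250,233).

I choose the larger grey one. The shaft is at about (402,168). In the side view the crank's hub is at (259,225), its handle at (219,222), and the shaft at (284,96). Next I'll check these in a close crop.

```bash
python3 - <<'E'
from h import *
import pickle
C=pickle.load(open('c0.pkl','rb'))
def cr(n,u,v,w,h): return cv2.resize(C[n]['frame'][v:v+h,u:u+w,::-1],(400,300),interpolation=cv2.INTER_CUBIC)
a=np.hstack([cr('top',212,147,64,48+12-12),cr('top',362,138,80,60)])
a=np.hstack([cr('top',210,150,80,60),cr('top',362,138,80,60)])
b=np.hstack([cr('side',200,195,80,60),cr('side',248,70,80,60)])
cv2.imwrite('pics/crop0.png',np.vstack([a,b]))
c=C['top']; 
for nm,u,v,z in [('hubtop',253,192,.04),('handletop',234.5,161,.084),('shafttop',402,168,.131)]: print(nm,atz(c,u,v,z))
E
```

```text
hubtop [0.48838032 0.16661428 0.04      ]
handletop [0.55172967 0.20632232 0.084     ]
shafttop [ 0.53213492 -0.14165121  0.131     ]
```

View pics/crop0.png

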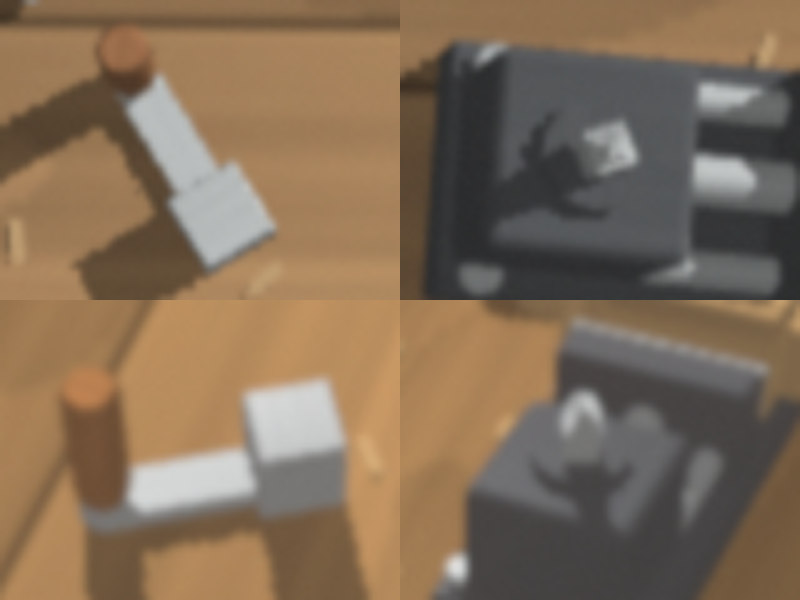

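Crop: grey crank with its wooden handle top at (235.2,159.0), hub top centre at (254.4,193.3). The shaft tip is at about (404.4,167) in the top view and (285,89) in the side view.

```bash
python3 - <<'E'
from h import *
import pickle
C=pickle.load(open('c0.pkl','rb'))
c=C['top'];s=C['side']
hub=atz(c,254.4,193.3,.04);hd=atz(c,235.2,159,.084)
print(hub,hd,np.linalg.norm((hd-hub)[:2]),np.degrees(np.arctan2(*(hd-hub)[1::-1])))
P=[atz(c,210+u/5,150+v/5,.04) for u,v in [(235,165),(275,230),(210,268),(168,203)]]
for i in range(4):
    e=P[(i+1)%4]-P[i];print(np.linalg.norm(e),np.degrees(np.arctan2(e[1],e[0])))
print(np.mean(P,0), 'sidehub',atz(s,200+295/5,195+120/5,.04),atz(s,200+90/5,195+88/5,.084))
# shaft triangulate tip
o1,d1=ray(c,404.4,167.2);o2,d2=ray(s,284.8,89.5)
A=np.stack([d1,-d2],1);k=np.linalg.lstsq(A,o2-o1,rcond=None)[0];print('tip',o1+d1*k[0],o2+d2*k[1])
q=monitor.sense();R=Ro.from_quat(q['tool_rot']).as_matrix();print(R.round(3))
m=C['wrist'];print(m['mount'],m['vertical_fov'],m['cx'],m['cy'])
E
```

```text
[0.48546315 0.16342262 0.04      ] [0.55614154 0.20486425 0.084     ] 0.08193194459172741 30.384840581260214
0.03458115214866676 -147.9851424236344
0.033915219010617136 120.89323464425479
0.03502818728894339 33.45183334619588
0.03480451813941188 -59.79612042127197
[0.48549136 0.16342943 0.04      ] sidehub [0.48893858 0.16763888 0.04      ] [0.55646181 0.20989102 0.084     ]
tip [ 0.53368751 -0.14629614  0.13195825] [ 0.53684803 -0.14564073  0.13223167]
[[-0.953  0.302 -0.   ]
 [ 0.302  0.953 -0.001]
 [-0.    -0.001 -1.   ]]
[[-1.77597510e-03 -9.58397022e-01 -2.85432993e-01  7.31366062e-02]
 [ 9.99998404e-01 -1.75794369e-03 -3.19389382e-04 -2.22074034e-05]
 [-1.95673297e-04 -2.85433105e-01  9.58398615e-01 -1.24799510e-01]
 [ 0.00000000e+00  0.00000000e+00  0.00000000e+00  1.00000000e+00]] 65.70646984690485 252.10290746283138 191.20462517656895
```

Request:
jog_arm --steps '[0,0,0,-2.76,-2.47,0.32,1,0,0,0,-2.76,-2.47,0.32,1,0,0,0,-2.76,-2.47,0.32,1,0,0,0,-2.76,-2.47,0.32,1,0,0,0,-2.76,-2.47,0.32,1,0,0,0,-2.76,-2.47,0.32,1,0,0,0,-2.76,-2.47,0.32,1,0,0,0,-2.76,-2.47,0.32,1,0,0,0,-2.76,-2.47,0.32,1,0,0,0,-2.76,-2.47,0.32,1]'

```text
clock: 0.98
eef_pos: [0.3929, 0.3229, 0.2162]
tool_rot: [0.153, 0.988, 0.0, -0.0]
contact_force: [0.0, 0.9, 0.4]
grip_width: 0.0852
gripper_force: 0.0
```

Request:
jog_arm --steps '[0,0,0,-2.76,-2.47,0.32,1,0,0,0,-2.76,-2.47,0.32,1,0,0,0,-2.76,-2.47,0.32,1,0,0,0,-2.76,-2.47,0.32,1,0,0,0,-2.76,-2.47,0.32,1,0,0,7,0,0,0,1,0,0,7,0,0,0,1,0,0,7,0,0,0,1,0,0,7,0,0,0,1,0,0,7,0,0,0,1]'

```text
clock: 1.82
eef_pos: [0.4865, 0.165, 0.2002]
tool_rot: [0.446, 0.895, -0.0, -0.0]
contact_force: [0.7, -0.4, -1.1]
grip_width: 0.0854
gripper_force: 0.0
```

Request:
jog_arm --steps '[0,0,7,0,0,0,1,0,0,7,0,0,0,1,0,0,7,0,0,0,1,0,0,7,0,0,0,1,0,0,7,0,0,0,1,0,0,7,0,0,0,1,0,0,7,0,0,0,1,0,0,7,0,0,0,1,0,0,7,0,0,0,1,0,0,7,0,0,0,1]'

```text
clock: 2.65
eef_pos: [0.4864, 0.1652, 0.2002]
tool_rot: [0.879, 0.478, -0.0, -0.0]
contact_force: [0.3, -0.1, -1.0]
grip_width: 0.0854
gripper_force: 0.0
```

Request:
jog_arm --steps '[0,0,7,0,0,0,1,0,0,7,0,0,0,1,0,0,7,0,0,0,1,0,0,5.4,0,0,0,1,0,0,0,0,0,0,1,0,0,0,0,0,0,1,0,0,0,0,0,0,1,0,0,0,0,0,0,1,0,0,0,0,0,0,1,0,0,0,0,0,0,1]'

```text
clock: 3.48
eef_pos: [0.4866, 0.1651, 0.2003]
tool_rot: [0.963, 0.268, -0.0, -0.0]
contact_force: [-0.4, -0.3, -0.1]
grip_width: 0.0853
gripper_force: 0.0
```

```bash
cat >> h.py <<'E'
def pose():
    s=monitor.sense(); return np.array(s['eef_pos']),Ro.from_quat(s['tool_rot']).as_matrix(),s
def wray(c,p,R,u,v):
    f=192/np.tan(np.radians(c['vertical_fov'])/2)
    a=np.array([u-c['cx'],v-c['cy']]);r=np.hypot(*a);th=r/f
    d=np.r_[np.sin(th)*a/r,np.cos(th)];M=np.array(c['mount'])
    return p+R@M[:3,3],R@M[:3,:3]@d
def watz(c,p,R,u,v,z):
    o,d=wray(c,p,R,u,v);return o+d*(z-o[2])/d[2]
def yaw(R): return np.degrees(np.arctan2(R[1,0],R[0,0]))
E
python3 - <<'E'
from h import *
import pickle
p,R,s=pose();c=capture('wrist');save(c,'w1.png');pickle.dump((c,p,R),open('w1.pkl','wb'))
print(s['clock'],p,yaw(R),R[2,2],s['joint_pos'],s['grip_width'])
E
```

```text
3.4833 [0.48663802 0.16512608 0.20034757] 31.068860803780534 -0.9999999957140807 [-1.07678487  0.26481318  0.73800775  2.04508357 -0.22489609  0.91089726
 -1.24561503] 0.0852932382193296
```

View pics/w1.png

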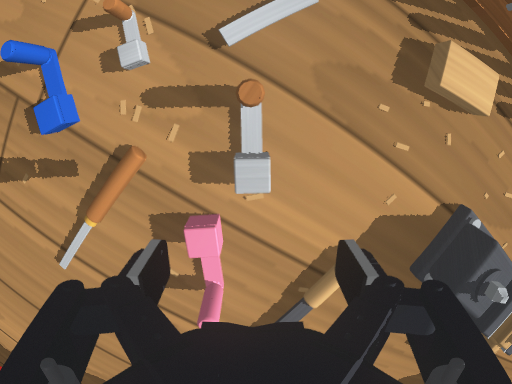

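Wrist view: the crank is right below, handle top at (250,92), hub spanning (235–271, 153–193). The pink decoy is at (204,237), and the shaft is at the right edge, (495,292).

```bash
python3 - <<'E'
from h import *
import pickle
c,p,R=pickle.load(open('w1.pkl','rb'))
g=cv2.cvtColor(c['frame'],cv2.COLOR_RGB2GRAY).astype(int)
print(g[145:200,246:258].mean(1).round().astype(int))
print(g[165:188,228:278].mean(0).round().astype(int))
for n,u,v,z in [('handle',250.3,92.5,.084),('c1',235,155,.04),('c2',269.5,154.5,.04),('c3',271.5,193,.04),('c4',236,194,.04)]:
    q=watz(c,p,R,u,v,z);print(n,q,((q-p)@R)[:2])
q=watz(c,p,R,495,285,.131);print(q)
E
```

```text
[192 192 192 192 192 192 191 178 137 106 106 108 120 119 164 181 187 186
 189 192 192 188 185 186 186 187 187 186 188 188 190 191 187 183 184 185
 186 185 186 186 186 186 185 187 188 188 187 178 157 150 160 172 171 169
 165]
[ 98 100 102 101 100 102 114 148 182 185 185 185 185 186 186 186 186 186
 186 186 187 186 187 187 186 187 187 187 187 187 187 188 187 188 187 188
 188 188 188 188 196 211 191 141 141 141 141 141 141 141]
handle [0.55642754 0.20930637 0.084     ] [ 0.08257519 -0.00181602]
c1 [0.49850943 0.19224023 0.04      ] [ 0.0241572  -0.01708381]
c2 [0.51617107 0.16376856 0.04      ] [0.02459193 0.01641814]
c3 [0.48401067 0.14146393 0.04      ] [-0.0144657   0.01892617]
c4 [0.46477455 0.17148442 0.04      ] [-0.01544974 -0.01671496]
[ 0.54272285 -0.10373344  0.131     ]
```

Request:
jog_arm --steps '[0,0,-1.5,0.27,0.03,1.7,1,0,0,0,0,0,1.7,1,0,0,0,0,0,1.7,1,0,0,0,0,0,1.7,1,0,0,0,0,0,1.7,1,0,0,0,0,0,1.7,1,0,0,0,0,0,1.7,1,0,0,0,0,0,1.7,1,0,0,0,0,0,1.7,1,0,0,0,0,0,1.5,1]'

```text
clock: 4.37
eef_pos: [0.4889, 0.1663, 0.0312]
tool_rot: [0.96, 0.28, -0.0, 0.0]
contact_force: [-0.2, -0.9, 0.4]
grip_width: 0.0854
gripper_force: 0.0
```

Request:
jog_arm --steps '[0,0,0,0,0,0,-1,0,0,0,0,0,0,-1,0,0,0,0,0,0,-1,0,0,0,0,0,0,-1,0,0,0,0,0,0,-1,0,0,0,0,0,0,-1,0,0,0,0,0,0,-1,0,0,0,0,0,0,-1,0,0,0,0,0,0,-1,0,0,0,0,0,0,-1]' --grip_force 60

```text
clock: 5.2
eef_pos: [0.4896, 0.1666, 0.0335]
tool_rot: [0.96, 0.28, 0.001, -0.0]
contact_force: [-1.8, -1.7, 8.8]
grip_width: 0.0352
gripper_force: 59.8
```

Request:
jog_arm --steps '[0,0,0,0,0,-1,-1,0,0,0,0,0,-2,-1,0,0,0,0,0,-2,-1,0,0,0,0,0,-2,-1,0,0,0,0,0,-2,-1,0,0,0,0,0,-2,-1,0,0,0,0,0,-2,-1,0,0,0,0,0,-2,-1,0,0,0,0,0,-2,-1,0,0,0,0,0,-2,-1]'

```text
clock: 6.03
eef_pos: [0.4887, 0.1659, 0.2241]
tool_rot: [0.96, 0.28, 0.0, -0.0]
contact_force: [0.3, 0.9, -2.9]
grip_width: 0.035
gripper_force: 60.8
```

Request:
jog_arm --steps '[0,0,0,-1.06,3.2,0,-1,0,0,0,-1.06,3.2,0,-1,0,0,0,-1.06,3.2,0,-1,0,0,0,-1.06,3.2,0,-1,0,0,0,-1.06,3.2,0,-1,0,0,0,-1.06,3.2,0,-1,0,0,7,0,0,0,-1,0,0,7,0,0,0,-1,0,0,0,0,0,0,-1,0,0,0,0,0,0,-1]'

```text
clock: 6.87
eef_pos: [0.5384, -0.0296, 0.2228]
tool_rot: [0.987, 0.163, -0.0, -0.0]
contact_force: [-0.4, 1.1, -3.2]
grip_width: 0.0353
gripper_force: 61.1
```

```bash
python3 - <<'E'
from h import *
import pickle
p,R,s=pose();c=capture('wrist');d=capture('side');t=capture('top')
pickle.dump((c,p,R,d,t),open('w2.pkl','wb'))
print(s['clock'],p,yaw(R),R[2,2],s['joint_pos'],s['grip_width'],s['contact_force'])
big=cv2.resize(c['frame'][150:350,330:512,::-1],(546,600),interpolation=cv2.INTER_CUBIC)
sm=cv2.resize(c['frame'][:,:,::-1],(254,191));sd=cv2.resize(d['frame'][50:250,200:466,::-1],(254,191));tt=cv2.resize(t['frame'][120:240,352:512,::-1],(254,191))
col=np.vstack([sm,sd,tt]);col=np.vstack([col,np.zeros((600-col.shape[0],254,3),np.uint8)])
cv2.imwrite('pics/w2.png',np.hstack([big,col]))
E
```

```text
6.8667 [ 0.53839068 -0.02955431  0.22278669] 18.73728110075519 -0.9999999889442092 [-0.77908632  0.31488014  0.8740799   1.97408776 -0.28994499  0.98138002
 -1.009322  ] 0.035290974872716124 [-0.41092447  1.09994706 -3.22413636]
```

View pics/w2.png

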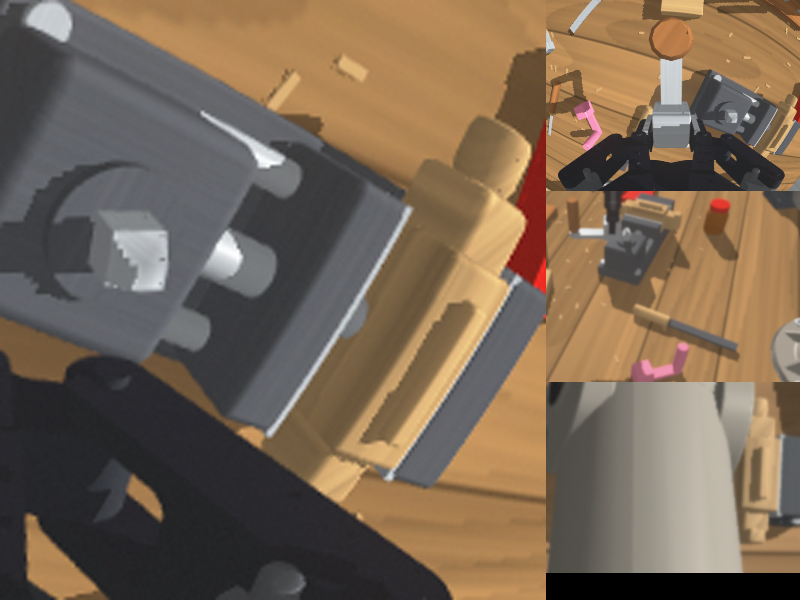

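Wrist view: the crank is held level in the grip and the shaft is on the right, at about frame (374,232). The sliding jaw, blank and fixed jaw lie further right. Next I'll fit a shaft model to its outline.

```bash
cat > fit.py <<'E'
from h import *
import pickle,itertools
from scipy.optimize import minimize
c,p,R,d,t=pickle.load(open('w2.pkl','rb'))
M=np.array(c['mount']);f=192/np.tan(np.radians(c['vertical_fov'])/2)
def wp(X):
    q=((X-p)@R-M[:3,3])@M[:3,:3];r=np.hypot(q[:,0],q[:,1]);th=np.arctan2(r,q[:,2])
    return q[:,:2]/r[:,None]*(th*f)[:,None]+[c['cx'],c['cy']]
K=8;x0,y0=350,210
def ring(w,z,x,y,a):
    b=np.radians(a+45+90*np.arange(4));return np.c_[x+w/np.sqrt(2)*np.cos(b),y+w/np.sqrt(2)*np.sin(b),np.full(4,z)]
def pts(x,y,a): return np.vstack([ring(.018,.101,x,y,a),ring(.018,.117,x,y,a),ring(.008,.131,x,y,a)])
def hull(v):
    q=(wp(pts(*v))-[x0,y0]+.5)*K
    return cv2.convexHull(q.astype(np.float32)).astype(int)
crop=c['frame'][y0:y0+48,x0:x0+48]
big=cv2.resize(crop,None,fx=K,fy=K,interpolation=cv2.INTER_CUBIC)
g=cv2.cvtColor(big,cv2.COLOR_RGB2GRAY)
E
python3 - <<'E'
from fit import *
m=(g>108).astype(np.uint8);n,l,st,ce=cv2.connectedComponentsWithStats(m)
k=l[int((232-y0)*K),int((376-x0)*K)];m=(l==k);print(st[k],m.sum()/64)
def cost(v):
    z=np.zeros(g.shape,np.uint8);cv2.fillConvexPoly(z,hull(v),1)
    return 1-(m&(z>0)).sum()/(m|(z>0)).sum()
best=min(((cost((x,y,a)),x,y,a) for x in np.arange(.524,.548,.003) for y in np.arange(-.158,-.134,.003) for a in range(0,90,6)))
r=minimize(cost,best[1:],method='Nelder-Mead',options=dict(initial_simplex=[np.array(best[1:])+e for e in ([0,0,0],[.002,0,0],[0,.002,0],[0,0,8])]))
print(best,r.x,r.fun)
for a in range(0,90,10):
    q=minimize(lambda w:cost((w[0],w[1],a)),r.x[:2],method='Nelder-Mead',options=dict(initial_simplex=[r.x[:2],r.x[:2]+[.002,0],r.x[:2]+[0,.002]]));print(a,round(q.fun,3),q.x)
o=big[:,:,::-1].copy();e=o.copy();cv2.polylines(e,[hull(r.x)],True,(0,0,255),1)
P=((wp(pts(*r.x))-[x0,y0]+.5)*K).astype(int)
for i in range(4): cv2.polylines(e,[P[4:8]],True,(0,255,0),1);cv2.polylines(e,[P[8:]],True,(255,0,0),1)
cv2.imwrite('pics/fit.png',np.hstack([o,e]))
E
```

```text
[   96    77   197   227 34706] 542.28125
(np.float64(0.2212301104569121), np.float64(0.539), np.float64(-0.149), 36) [ 0.53760784 -0.14833015 24.93440088] 0.1794518864446356
0 0.267 [ 0.5373583  -0.14867086]
10 0.217 [ 0.53741204 -0.14820344]
20 0.18 [ 0.53739047 -0.14793041]
30 0.187 [ 0.53782253 -0.148787  ]
40 0.208 [ 0.53812053 -0.14939929]
50 0.238 [ 0.53846426 -0.14876529]
60 0.284 [ 0.53862863 -0.14865406]
70 0.309 [ 0.53835833 -0.14811823]
80 0.295 [ 0.53790286 -0.14844936]
```

View pics/fit.png

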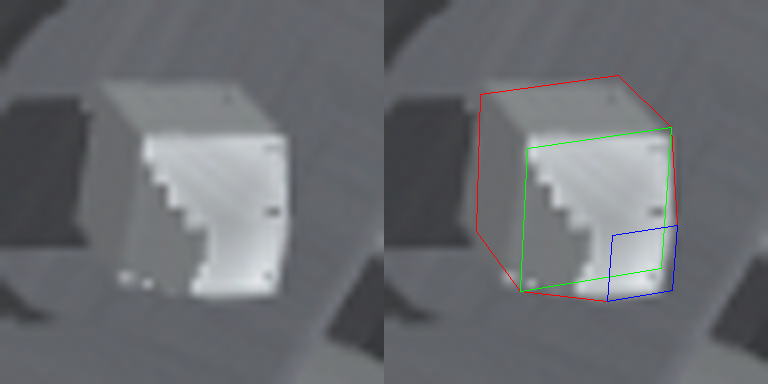

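```bash
python3 - <<'E'
from fit import *
from scipy.optimize import least_squares
v0=[.5376,-.1483,20]
P=(wp(pts(*v0))-[x0,y0]+.5)*K;print(P.round())
obs={'A':(147,133),'B':(287,134),'C':(120,280)}
def idx(o): return 4+np.argmin(np.linalg.norm(P[4:8]-o,axis=1))
ii=[idx(o) for o in obs.values()];I=ii+[i-4 for i in ii];O=np.array(list(obs.values())+[(103,83),(237,85),(75,222)])
for sel in (slice(0,3),slice(0,6)):
    r=least_squares(lambda v:((wp(pts(*v))-[x0,y0]+.5)*K)[I][sel].ravel()-O[sel].ravel(),v0,x_scale=[.001,.001,5]);print(r.x,r.fun.round())
E
```

```text
[[103.  88.]
 [ 86. 227.]
 [221. 218.]
 [240.  81.]
 [150. 142.]
 [131. 286.]
 [271. 275.]
 [292. 133.]
 [231. 233.]
 [221. 299.]
 [286. 293.]
 [296. 228.]]
[ 0.53766502 -0.14713158 16.76741415] [-1.  1.  1. -0. -0. -1.]
[ 0.53753203 -0.14729383 16.29978828] [ 1.  2.  2.  2. -0. -0. -2. -1. -1. -1.  1. -1.]
```

```bash
python3 - <<'E'
from fit import *
g=cv2.cvtColor(c['frame'],cv2.COLOR_RGB2GRAY).astype(int)
print(list(enumerate(g[195:305,245:260].mean(1).round().astype(int),195)))
hsv=cv2.cvtColor(c['frame'],cv2.COLOR_RGB2HSV)
cv2.imwrite('pics/hub.png',cv2.resize(c['frame'][20:320,180:330,::-1],(400,600*400//300)[:2] if 0 else (375,600)[:2],interpolation=cv2.INTER_CUBIC)[:600])
E
```

```text
[(195, np.int64(204)), (196, np.int64(205)), (197, np.int64(204)), (198, np.int64(205)), (199, np.int64(204)), (200, np.int64(205)), (201, np.int64(204)), (202, np.int64(204)), (203, np.int64(204)), (204, np.int64(204)), (205, np.int64(204)), (206, np.int64(204)), (207, np.int64(204)), (208, np.int64(203)), (209, np.int64(193)), (210, np.int64(159)), (211, np.int64(134)), (212, np.int64(134)), (213, np.int64(134)), (214, np.int64(134)), (215, np.int64(134)), (216, np.int64(134)), (217, np.int64(134)), (218, np.int64(134)), (219, np.int64(134)), (220, np.int64(134)), (221, np.int64(134)), (222, np.int64(134)), (223, np.int64(134)), (224, np.int64(134)), (225, np.int64(135)), (226, np.int64(172)), (227, np.int64(187)), (228, np.int64(146)), (229, np.int64(127)), (230, np.int64(133)), (231, np.int64(140)), (232, np.int64(155)), (233, np.int64(175)), (234, np.int64(185)), (235, np.int64(189)), (236, np.int64(193)), (237, np.int64(198)), (238, np.int64(199)), (239, np.int64(198)), (240, np.int64(198)), (241, np.int64(199)), (242, np.int64(199)), (243, np.int64(200)), (244, np.int64(203)),
[... 620 characters left out ...]
3, np.int64(118)), (274, np.int64(118)), (275, np.int64(119)), (276, np.int64(119)), (277, np.int64(119)), (278, np.int64(118)), (279, np.int64(118)), (280, np.int64(119)), (281, np.int64(119)), (282, np.int64(119)), (283, np.int64(119)), (284, np.int64(119)), (285, np.int64(119)), (286, np.int64(119)), (287, np.int64(118)), (288, np.int64(118)), (289, np.int64(118)), (290, np.int64(119)), (291, np.int64(120)), (292, np.int64(120)), (293, np.int64(119)), (294, np.int64(119)), (295, np.int64(118)), (296, np.int64(116)), (297, np.int64(126)), (298, np.int64(144)), (299, np.int64(144)), (300, np.int64(143)), (301, np.int64(141)), (302, np.int64(139)), (303, np.int64(138)), (304, np.int64(138))]
```

View pics/hub.png

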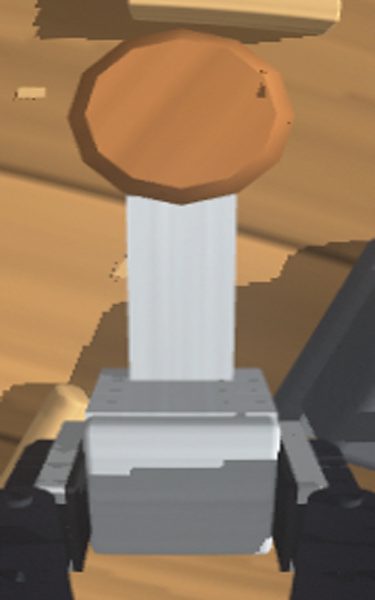

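```bash
python3 - <<'E'
from fit import *
from scipy.optimize import least_squares
def mod(v):
    x,y,h,a,b=v
    # crank coords (x,y,z above underside)->tool: (x, y flipped, h - z)
    L=np.array([[.018,0,.039],[-.018,0,.04],[.018,0,.010],[.080,0,.084],[.0,.011-.011,.04]])
    L=L@Ro.from_euler('zy',[a,b],degrees=True).as_matrix().T
    T=np.c_[x+L[:,0],y-L[:,1],h-L[:,2]];return wp(p+T@R.T)
def res(v):
    q=mod(v);return [q[0,1]-227,q[1,1]-296.8,q[2,1]-209.8,q[3,1]-77,q[3,0]-252,(q[0,0]-252.4)]
for b in (True,False):
    r=least_squares(lambda v:np.r_[res(v),0 if b else v[4]*50],[0,0,.0335,0,0],x_scale=[.001,.001,.001,1,1]);print(r.x,r.fun.round(1))
E
```

```text
[-3.33188546e-03 -2.78841958e-04  3.95634041e-02  5.23862912e-02
  2.44230404e+00] [ 2.  -1.8  0.2 -0.4  0.  -0.   0. ]
[-0.0005062  -0.0002816   0.03686827  0.05021614  0.00081723] [ 2.8 -1.2 -1.8 -0.1  0.  -0.   0. ]
```

Request:
jog_arm --steps '[0,0,2.2,0,0,0,-1,0,0,0,-0.67,2.25,0,-1,0,0,0,-0.67,2.25,0,-1,0,0,0,-0.67,2.25,0,-1,0,0,0,-0.67,2.25,0,-1,0,0,0,-0.66,2.27,0,-1,0,0,0,0,0,1.2,-1,0,0,0,0,0,1.3,-1,0,0,0,0,0,1,-1,0,0,0,0,0,0.5,-1]'

```text
clock: 7.85
eef_pos: [0.5377, -0.1459, 0.1805]
tool_rot: [0.99, 0.143, -0.001, -0.0]
contact_force: [-0.2, 0.1, -3.2]
grip_width: 0.0349
gripper_force: 61.2
```

```bash
python3 - <<'E'
from h import *
p,R,s=pose();print(p,yaw(R),s['contact_force'],s['torque'])
c=capture('side');cv2.imwrite('pics/s3.png',cv2.resize(c['frame'][40:160,200:360,::-1],(800,600),interpolation=cv2.INTER_CUBIC))
E
```

```text
[ 0.5376909  -0.14591096  0.18047579] 16.452520565635247 [-0.24549217  0.07609706 -3.23204862] [0.05979438 0.08625569 0.04486509]
```

View pics/s3.png

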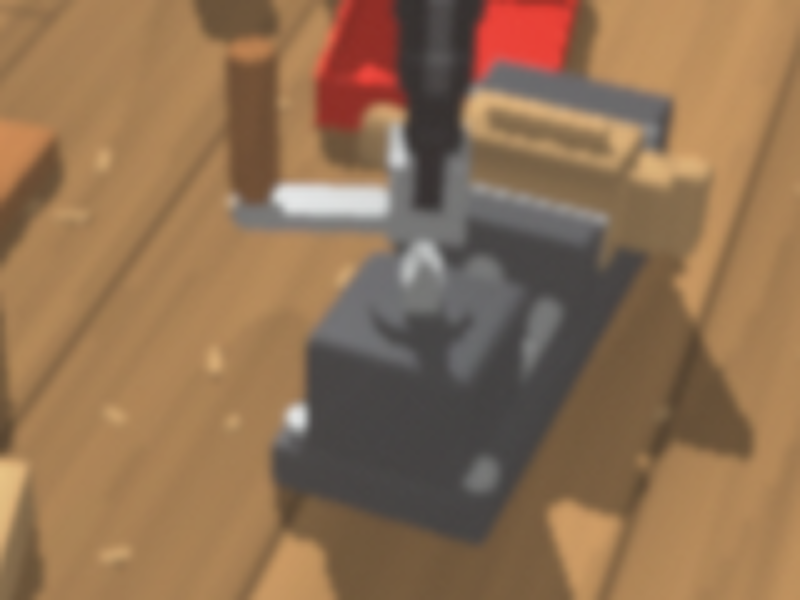

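Side view: the hub sits straight above the shaft tip (425,250 in the crop), with the crank level. I'll lower it now.

Request:
jog_arm --steps '[0,0,0,0.05,0.1,0.5,-1,0,0,0,0,0,0.5,-1,0,0,0,0,0,0.5,-1,0,0,0,0,0,0.5,-1,0,0,0,0,0,0.5,-1,0,0,0,0,0,0.3,-1,0,0,0,0,0,0.3,-1,0,0,0,0,0,0,-1,0,0,0,0,0,0,-1,0,0,0,0,0,0,-1]'

```text
clock: 8.73
eef_pos: [0.5391, -0.1482, 0.1515]
tool_rot: [0.99, 0.142, 0.0, 0.0]
contact_force: [-0.6, 0.3, -3.6]
grip_width: 0.0346
gripper_force: 61.3
```

Request:
jog_arm --steps '[0,0,0,0,0,0.3,-1,0,0,0,0,0,0.3,-1,0,0,0,0,0,0.2,-1,0,0,0,0,0,0.2,-1,0,0,0,0,0,0.2,-1,0,0,0,0,0,0.2,-1,0,0,0,0,0,0,-1,0,0,0,0,0,0,-1,0,0,0,0,0,0,-1,0,0,0,0,0,0,-1]'

```text
clock: 9.57
eef_pos: [0.5391, -0.1482, 0.1374]
tool_rot: [0.99, 0.142, 0.0, 0.0]
contact_force: [-0.1, 0.1, -4.0]
grip_width: 0.0349
gripper_force: 61.3
```

Request:
jog_arm --steps '[0,0,0,0,0,0.1,-1,0,0,0,0,0,0.1,-1,0,0,0,0,0,0.1,-1,0,0,0,0,0,0.1,-1,0,0,0,0,0,0,-1,0,0,0,0,0,0,-1,0,0,0,0,0,0,-1,0,0,0,0,0,0,-1,0,0,0,0,0,0,-1,0,0,0,0,0,0,-1]'

```text
clock: 10.4
eef_pos: [0.5391, -0.1481, 0.1344]
tool_rot: [0.99, 0.142, 0.0, -0.001]
contact_force: [-10.4, 3.8, 25.9]
grip_width: 0.0352
gripper_force: 64.9
```

Request:
jog_arm --steps '[0,0,0,0,0,0,0.2,0,0,0,0,0,0,0.2,0,0,0,0,0,0,0.2,0,0,0,0,0,0,0.2,0,0,0,0,0,-0.5,0.2,0,0,0,0,0,-1.5,0.2,0,0,0,0,0,-2,0.2,0,0,0,0,0,-2,0.2,0,0,0,0,0,-2,0.2,0,0,0,0,0,-2,0.2]'

```text
clock: 11.23
eef_pos: [0.5389, -0.1483, 0.2345]
tool_rot: [0.99, 0.142, -0.0, 0.0]
contact_force: [-0.0, -0.0, -0.5]
grip_width: 0.0509
gripper_force: 0.0
```

Request:
jog_arm --steps '[0,0,-7,0,0,0,1,0,0,-7,0,0,0,1,0,0,-7,0,0,0,1,0,0,-7,0,0,0,1,0,0,-7,0,0,0,1,0,0,-7,0,0,0,1,0,0,-7,0,0,0,1,0,0,-7,0,0,0,1,0,0,-7,0,0,0,1,0,0,-7,0,0,0,1]'

```text
clock: 12.07
eef_pos: [0.539, -0.1483, 0.2336]
tool_rot: [0.727, 0.686, -0.0, 0.0]
contact_force: [0.2, -0.2, -0.3]
grip_width: 0.0854
gripper_force: 0.0
```

```bash
python3 - <<'E'
from h import *
import pickle
p,R,s=pose();c=capture('wrist');print(p,yaw(R),R[2,2],s['contact_force'],s['joint_pos'])
pickle.dump((c,p,R),open('w3.pkl','wb'))
d=capture('side')
a=cv2.resize(c['frame'][:,:,::-1],(400,300));b=cv2.resize(d['frame'][40:160,200:360,::-1],(400,300),interpolation=cv2.INTER_CUBIC)
e=cv2.resize(c['frame'][180:380,312:512,::-1],(300,300)); 
cv2.imwrite('pics/s4.png',np.vstack([cv2.resize(c['frame'][:,:,::-1],(533,400)),np.hstack([b[:200*1],np.zeros((200,133,3),np.uint8)])]) if 0 else np.hstack([a,b]))
E
```

```text
[ 0.53898761 -0.14825678  0.23362911] 86.65018513701477 -0.9999999788923212 [ 0.18565563 -0.24225546 -0.25709456] [-0.35448398  0.28592595  0.61546961  1.91215973 -0.19422228  1.00240243
  0.28859368]
```

View pics/s4.png

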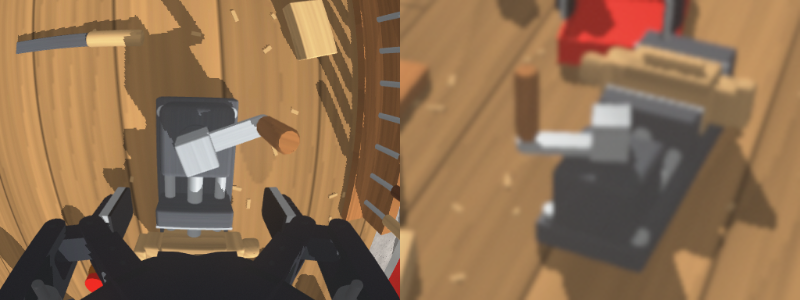

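The crank is fully down on the shaft and level. In the wrist frame its handle top is at about (369,180) and its hub top at about (252,198).

```bash
python3 - <<'E'
from h import *
import pickle
c,p,R=pickle.load(open('w3.pkl','rb'))
hsv=cv2.cvtColor(c['frame'],cv2.COLOR_RGB2HSV)
h=watz(c,p,R,369,181,.185);b=watz(c,p,R,252,198,.141)
print(h,b,np.linalg.norm((h-b)[:2]),np.degrees(np.arctan2(*(h-b)[1::-1])),'tool shift cm',(h-p)@R*100)
print((np.array([.5376+.0767,-.1472+.0227,.185])-p)@R*100)
E
```

```text
[ 0.61417435 -0.12489815  0.185     ] [ 0.53844155 -0.14566546  0.141     ] 0.07852858103300035 15.334595506477875 tool shift cm [2.77215904 7.36904915 4.86280491]
[2.81263997 7.37926607 4.86279756]
```

Request:
jog_arm --steps '[0,0,-3.35,0,0,0,1,0,0,0,0.79,2.51,0,1,0,0,0,0.79,2.51,0,1,0,0,0,0.78,2.5,0,1,0,0,0,0,0,0,1,0,0,0,0,0,1.3,1,0,0,0,0,0,1.3,1,0,0,0,0,0,1.3,1,0,0,0,0,0,1.3,1,0,0,0,0,0,1.2,1]'

```text
clock: 13.0
eef_pos: [0.6135, -0.1251, 0.1676]
tool_rot: [0.71, 0.705, -0.0, -0.0]
contact_force: [0.3, 0.0, 0.4]
grip_width: 0.0855
gripper_force: 0.0
```

Request:
jog_arm --steps '[0,0,0,0,0,0,-1,0,0,0,0,0,0,-1,0,0,0,0,0,0,-1,0,0,0,0,0,0,-1,0,0,0,0,0,0,-1,0,0,0,0,0,0,-1,0,0,0,0,0,0,-1,0,0,0,0,0,0,-1,0,0,0,0,0,0,-1,0,0,0,0,0,0,-1]' --grip_force 30

```text
clock: 13.83
eef_pos: [0.6148, -0.1249, 0.1698]
tool_rot: [0.709, 0.705, 0.0, 0.0]
contact_force: [2.1, 0.3, 5.8]
grip_width: 0.0228
gripper_force: 32.9
```

```bash
python3 - <<'E'
from h import *
p,R,s=pose();print(p,yaw(R),s['contact_force'],s['torque'],s['joint_pos'])
a=np.radians(np.degrees(np.arctan2(p[1]+.1472,p[0]-.5376)));print(np.degrees(a),np.hypot(p[1]+.1472,p[0]-.5376))
# clockwise 15deg per row rows in tool x(=dY), tool y(=dX), cm
A=np.radians(16.3-15*np.arange(25));X=8*np.c_[np.sin(A),np.cos(A)];print(np.diff(X,axis=0).round(2).tolist())
E
```

```text
[ 0.61483987 -0.12492027  0.16975529] 89.67605733693051 [2.0564868  0.3154561  5.75242696] [ 0.12763842 -0.30774504  0.00079992] [-0.31093848  0.47491624  0.54418843  1.8144875  -0.29922354  0.93348789
  0.35840541]
16.090131843660437 0.08038895180372013
[[-2.06, 0.32], [-2.08, -0.23], [-1.95, -0.76], [-1.69, -1.23], [-1.31, -1.63], [-0.84, -1.91], [-0.32, -2.06], [0.23, -2.08], [0.76, -1.95], [1.23, -1.69], [1.63, -1.31], [1.91, -0.84], [2.06, -0.32], [2.08, 0.23], [1.95, 0.76], [1.69, 1.23], [1.31, 1.63], [0.84, 1.91], [0.32, 2.06], [-0.23, 2.08], [-0.76, 1.95], [-1.23, 1.69], [-1.63, 1.31], [-1.91, 0.84]]
```

Request:
jog_arm --steps '[0,0,0,-2.06,0.32,0,-1,0,0,0,-2.08,-0.23,0,-1,0,0,0,-1.95,-0.76,0,-1,0,0,0,-1.69,-1.23,0,-1,0,0,0,-1.31,-1.63,0,-1,0,0,0,-0.84,-1.91,0,-1,0,0,0,-0.32,-2.06,0,-1,0,0,0,0.23,-2.08,0,-1,0,0,0,0.76,-1.95,0,-1,0,0,0,1.23,-1.69,0,-1]'

```text
clock: 14.67
eef_pos: [0.4808, -0.2053, 0.1696]
tool_rot: [0.71, 0.704, 0.0, 0.001]
contact_force: [6.4, 3.3, 0.4]
grip_width: 0.0229
gripper_force: 32.4
```

```bash
cat > st.py <<'E'
from h import *
p,R,s=pose();dx,dy=p[0]-.5376,p[1]+.1472
print(s['clock'],p.round(4),yaw(R).round(2),R[2,2].round(5),'F',np.round(s['contact_force'],1),'T',np.round(s['torque'],2),'ang',np.degrees(np.arctan2(dy,dx)),'r',np.hypot(dx,dy),s['grip_width'])
E
python3 st.py
```

```text
14.6667 [ 0.4808 -0.2053  0.1696] 89.56 -1.0 F [6.4 3.3 0.4] T [ 0.74 -1.83  0.  ] ang -134.30310641616728 r 0.08125242348405805 0.022913853537855584
```

Request:
jog_arm --steps '[0,0,0,1.63,-1.31,0,-1,0,0,0,1.91,-0.84,0,-1,0,0,0,2.06,-0.32,0,-1,0,0,0,2.08,0.23,0,-1,0,0,0,1.95,0.76,0,-1,0,0,0,1.69,1.23,0,-1,0,0,0,1.31,1.63,0,-1,0,0,0,0.84,1.91,0,-1,0,0,0,0.32,2.06,0,-1,0,0,0,-0.23,2.08,0,-1]'

```text
clock: 15.5
eef_pos: [0.5567, -0.0687, 0.1689]
tool_rot: [0.709, 0.705, -0.001, -0.001]
contact_force: [-5.3, -5.2, 3.7]
grip_width: 0.0227
gripper_force: 32.6
```

```bash
python3 st.py
```

```text
15.5 [ 0.5567 -0.0687  0.1689] 89.74 -1.0 F [-5.3 -5.2  3.7] T [-1.38  1.56 -0.02] ang 76.3418417611295 r 0.08076620418991975 0.022740159012107564
```

Request:
jog_arm --steps '[0,0,0,-0.76,1.95,0,-1,0,0,0,-1.23,1.69,0,-1,0,0,0,-1.63,1.31,0,-1,0,0,0,-1.91,0.84,0,-1,0,0,0,-2.06,0.32,0,-1,0,0,0,-2.08,-0.23,0,-1,0,0,0,-1.95,-0.76,0,-1,0,0,0,-1.69,-1.23,0,-1,0,0,0,-1.31,-1.63,0,-1,0,0,0,-0.84,-1.91,0,-1]'

```text
clock: 16.33
eef_pos: [0.5595, -0.2259, 0.1696]
tool_rot: [0.71, 0.705, 0.0, 0.001]
contact_force: [2.6, 1.2, 1.3]
grip_width: 0.0231
gripper_force: 32.4
```

```bash
python3 st.py; python3 - <<'E'
from h import *
import pickle
C=pickle.load(open('c0.pkl','rb'));c0=C['top'];c1=capture('top');d0=C['side'];d1=capture('side')
f=lambda x:cv2.resize(x['frame'][138:218,412:512,::-1],(400,300),interpolation=cv2.INTER_CUBIC)
g=lambda x:cv2.resize(x['frame'][40:160,200:360,::-1],(400,300),interpolation=cv2.INTER_CUBIC)
cv2.imwrite('pics/s5.png',np.vstack([np.hstack([f(c0),f(c1)]),np.hstack([g(d0),g(d1)])]))
E
```

```text
16.3333 [ 0.5595 -0.2259  0.1696] 89.6 -1.0 F [2.6 1.2 1.3] T [ 0.6  -0.52 -0.04] ang -74.4240318210611 r 0.08168842137714288 0.02308458680778116
```

View pics/s5.png

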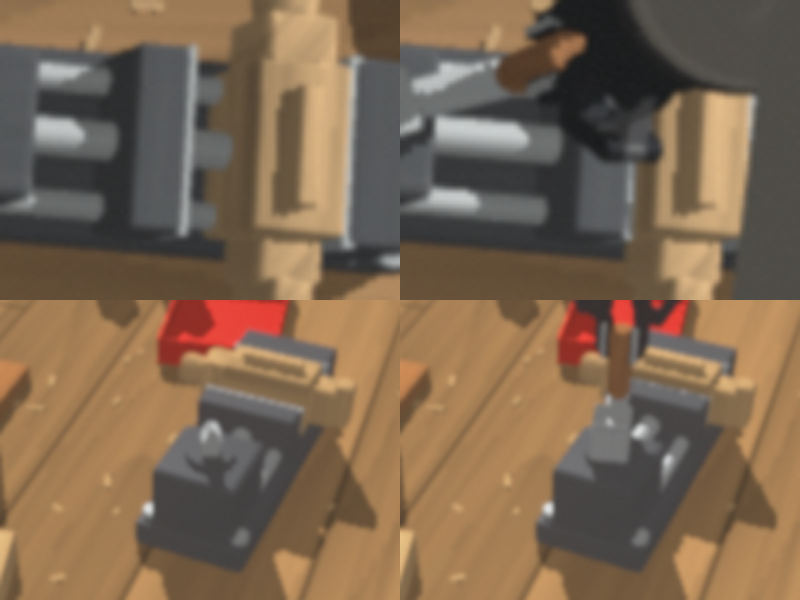

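Compared with the start, the jaw (upper row, x≈190 to 232) has advanced about 25 mm and is nearing the blank. The crank is still level. From here I'll wind in smaller steps and watch the force.

```bash
python3 - <<'E'
import numpy as np
def rows(a0,st,n):
    A=np.radians(a0-st*np.arange(n+1));X=8*np.c_[np.sin(A),np.cos(A)];return np.diff(X,axis=0).round(2).tolist()
print(rows(-73.7,8,10))
for k in range(13): print(-153.7-20*k, (8*np.radians(2)*np.array([-np.cos(t:=np.radians(-153.7-20*k-5)),np.sin(t)])).round(2),(8*np.radians(2)*np.array([-np.cos(t:=np.radians(-153.7-20*k-15)),np.sin(t)])).round(2))
E
```

```text
[[-0.24, -1.09], [-0.08, -1.11], [0.07, -1.11], [0.23, -1.09], [0.38, -1.05], [0.52, -0.99], [0.65, -0.91], [0.77, -0.81], [0.88, -0.69], [0.96, -0.56]]
-153.7 [ 0.26 -0.1 ] [ 0.27 -0.05]
-173.7 [ 0.28 -0.01] [0.28 0.04]
-193.7 [0.26 0.09] [0.24 0.13]
-213.7 [0.22 0.17] [0.18 0.21]
-233.7 [0.15 0.24] [0.1  0.26]
-253.7 [0.05 0.27] [0.01 0.28]
-273.7 [-0.04  0.28] [-0.09  0.26]
-293.7 [-0.13  0.24] [-0.17  0.22]
-313.7 [-0.21  0.18] [-0.24  0.15]
-333.7 [-0.26  0.1 ] [-0.27  0.05]
-353.7 [-0.28  0.01] [-0.28 -0.04]
-373.7 [-0.26 -0.09] [-0.24 -0.13]
-393.7 [-0.22 -0.17] [-0.18 -0.21]
```

Request:
jog_arm --steps '[0,0,0,-0.24,-1.09,0,-1,0,0,0,-0.08,-1.11,0,-1,0,0,0,0.07,-1.11,0,-1,0,0,0,0.23,-1.09,0,-1,0,0,0,0.38,-1.05,0,-1,0,0,0,0.52,-0.99,0,-1,0,0,0,0.65,-0.91,0,-1,0,0,0,0.77,-0.81,0,-1,0,0,0,0.88,-0.69,0,-1,0,0,0,0.96,-0.56,0,-1]' --grip_force 20

```text
clock: 17.27
eef_pos: [0.4655, -0.1825, 0.1698]
tool_rot: [0.709, 0.705, -0.0, 0.001]
contact_force: [-1.5, -5.2, 7.9]
grip_width: 0.0231
gripper_force: 33.1
```

Request:
jog_arm --steps '[0,0,0,0.26,-0.1,0,-1,0,0,0,0.26,-0.1,0,-1,0,0,0,0.26,-0.1,0,-1,0,0,0,0.26,-0.1,0,-1,0,0,0,0.26,-0.1,0,-1,0,0,0,0.27,-0.05,0,-1,0,0,0,0.27,-0.05,0,-1,0,0,0,0.27,-0.05,0,-1,0,0,0,0.27,-0.05,0,-1,0,0,0,0.27,-0.05,0,-1]'

```text
clock: 18.1
eef_pos: [0.4583, -0.1557, 0.1697]
tool_rot: [0.709, 0.705, -0.0, 0.0]
contact_force: [-5.0, -3.8, 10.5]
grip_width: 0.0229
gripper_force: 33.5
```

```bash
python3 st.py
```

```text
18.1 [ 0.4583 -0.1557  0.1697] 89.66 -1.0 F [-5.  -3.8 10.5] T [-0.93  0.69  0.01] ang -173.85104084935688 r 0.0797929518685908 0.0229388911489829
```

Request:
jog_arm --steps '[0,0,0,0.21,0,0,-1,0,0,0,0.21,0,0,-1,0,0,0,0.21,0,0,-1,0,0,0,0.21,0,0,-1,0,0,0,0.21,0,0,-1,0,0,0,0.21,0,0,-1,0,0,0,0.21,0.01,0,-1,0,0,0,0.21,0.02,0,-1,0,0,0,0.21,0.03,0,-1,0,0,0,0.21,0.03,0,-1]'

```text
clock: 18.93
eef_pos: [0.4587, -0.1352, 0.1695]
tool_rot: [0.709, 0.705, -0.001, -0.0]
contact_force: [-8.7, -10.0, 12.1]
grip_width: 0.0232
gripper_force: 33.7
```

```bash
python3 st.py; python3 - <<'E'
import numpy as np
for k in range(17):
    t=np.radians(-188.7-15*k-7.5);print(-188.7-15*k,(8.06*np.radians(1.5)*np.array([-np.cos(t),np.sin(t)])).round(3))
E
```

```text
18.9333 [ 0.4587 -0.1352  0.1695] 89.64 -1.0 F [ -8.7 -10.   12.1] T [-2.27  1.7  -0.04] ang 171.37771824312486 r 0.07975139447478073 0.023241303696100044
-188.7 [0.203 0.059]
-203.7 [0.18  0.109]
-218.7 [0.146 0.152]
-233.7 [0.102 0.185]
-248.7 [0.05  0.205]
-263.7 [-0.004  0.211]
-278.7 [-0.059  0.203]
-293.7 [-0.109  0.18 ]
-308.7 [-0.152  0.146]
-323.7 [-0.185  0.102]
-338.7 [-0.205  0.05 ]
-353.7 [-0.211 -0.004]
-368.7 [-0.203 -0.059]
-383.7 [-0.18  -0.109]
-398.7 [-0.146 -0.152]
-413.7 [-0.102 -0.185]
-428.7 [-0.05  -0.205]
```

Request:
jog_arm --steps '[0,0,0,0.2,0.03,-0.02,-1,0,0,0,0.2,0.03,-0.02,-1,0,0,0,0.2,0.04,-0.02,-1,0,0,0,0.2,0.04,-0.02,-1,0,0,0,0.2,0.05,-0.02,-1,0,0,0,0.2,0.05,-0.02,-1,0,0,0,0.2,0.06,0,-1,0,0,0,0.2,0.07,0,-1,0,0,0,0.2,0.08,0,-1,0,0,0,0.2,0.08,0,-1]'

```text
clock: 19.77
eef_pos: [0.4631, -0.1168, 0.1701]
tool_rot: [0.71, 0.704, -0.002, -0.0]
contact_force: [-9.6, -18.8, 5.4]
grip_width: 0.0231
gripper_force: 33.3
```

```bash
python3 st.py
```

```text
19.7667 [ 0.4631 -0.1168  0.1701] 89.55 -0.99999 F [ -9.6 -18.8   5.4] T [-4.35  2.51 -0.03] ang 157.8140152126278 r 0.08050025334053613 0.023113361560604676
```

```bash
python3 - <<'E'
from h import *
import pickle
p,R,s=pose();c=capture('wrist');d=capture('side');t=capture('top');pickle.dump((c,p,R,d,t),open('w4.pkl','wb'))
a=cv2.resize(c['frame'][120:384,80:432,::-1],(800,600)) 
b=cv2.resize(d['frame'][40:160,200:360,::-1],(320,240),interpolation=cv2.INTER_CUBIC)
L=cv2.resize(c['frame'][:,:,::-1],(480,360));L=cv2.resize(c['frame'][100:384,120:400,::-1],(480,487))
col=np.vstack([b,cv2.resize(t['frame'][138:218,412:512,::-1],(320,247),interpolation=cv2.INTER_CUBIC)])
cv2.imwrite('pics/s6.png',np.hstack([L,col]))
E
```

```text
(no output)
```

View pics/s6.png

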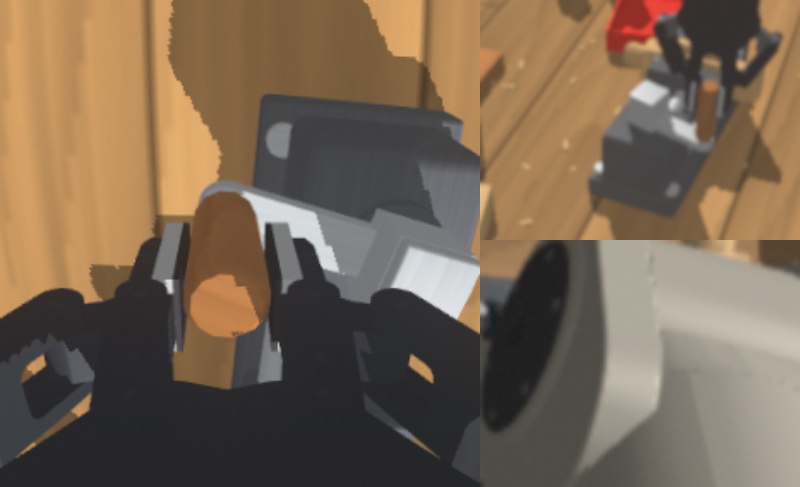

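The handle is still between the pads, its top at frame (253,278). The hub is on the shaft at lower right.

```bash
python3 - <<'E'
from h import *
import pickle
c,p,R,d,t=pickle.load(open('w4.pkl','rb'))
h=watz(c,p,R,253,278,.185);print(h,p,(h-p)@R)
dx=h-[.5376,-.1472,0];print(np.degrees(np.arctan2(dx[1],dx[0])),np.hypot(*dx[:2]))
# foot of handle: arm end round centre at z~.111 : crop (232,205)->
h2=watz(c,p,R,120+230*.5833,100+205*.5833,.113);dx=h2-[.5376,-.1472,0];print(h2,np.degrees(np.arctan2(dx[1],dx[0])),np.hypot(*dx[:2]))
# hub top corners
for u,v in [(375,207),(338,310),(480,250)]: print(watz(c,p,R,120+u*.5833,100+v*.5833,.141 if 1 else .1))
E
python3 st.py
```

```text
[ 0.46283175 -0.11624843  0.185     ] [ 0.46305975 -0.11680195  0.17014588] [ 0.00051187 -0.00027793 -0.01485477]
157.51206953381728 0.0809215088511227
[ 0.46359429 -0.11787616  0.113     ] 158.38467057986716 0.07960359269414005
[ 0.51221303 -0.10810299  0.141     ]
[ 0.50269605 -0.14880181  0.141     ]
[ 0.55608892 -0.12695551  0.141     ]
19.9167 [ 0.4632 -0.1165  0.1701] 89.58 -0.99999 F [ -8.8 -16.8   5. ] T [-3.69  2.13 -0.05] ang 157.5634431377034 r 0.0805226088248508 0.023043452986053797
```

Request:
jog_arm --steps '[0,0,0,0.05,0.03,0,-1,0,0,0,0.05,0.03,0,-1,0,0,0,0.05,0.03,0,-1,0,0,0,0,0,0,-1,0,0,0,0,0,0,-1,0,0,0,0,0,0,-1,0,0,0,0,0,0,-1,0,0,0,0,0,0,-1,0,0,0,0,0,0,-1,0,0,0,0,0,0,-1]'

```text
clock: 20.75
eef_pos: [0.4635, -0.1155, 0.1701]
tool_rot: [0.71, 0.704, -0.002, -0.0]
contact_force: [-11.6, -19.0, 6.2]
grip_width: 0.0231
gripper_force: 33.5
```

```bash
python3 st.py; python3 - <<'E'
from h import *
import pickle
p,R,s=pose();c=capture('wrist');pickle.dump((c,p,R),open('w5.pkl','wb'))
a=pickle.load(open('w4.pkl','rb'))[0]['frame'];b=c['frame']
# apparent motion of jaw/blank & handle between pictures
for nm,(u0,v0,w,h) in {'handle':(225,255,56,50),'hub':(325,215,70,70),'vise':(270,160,40,30)}.items():
    T=cv2.cvtColor(a[v0:v0+h,u0:u0+w],cv2.COLOR_RGB2GRAY);G=cv2.cvtColor(b,cv2.COLOR_RGB2GRAY)[v0-15:v0+h+15,u0-15:u0+w+15]
    m=cv2.matchTemplate(G,T,cv2.TM_CCOEFF_NORMED);_,v,_,l=cv2.minMaxLoc(m);print(nm,np.array(l)-15,v)
E
```

```text
20.75 [ 0.4635 -0.1155  0.1701] 89.55 -0.99999 F [-11.6 -19.    6.2] T [-4.33  2.85 -0.  ] ang 156.79961205686607 r 0.08057673449028284 0.02305000895705487
handle [0 0] 0.9681919813156128
hub [0 0] 0.9833593368530273
vise [0 1] 0.9869781732559204
```

Request:
jog_arm --steps '[0,0,0,0.09,0.04,0,-1,0,0,0,0.09,0.04,0,-1,0,0,0,0.09,0.04,0,-1,0,0,0,0.09,0.04,0,-1,0,0,0,0,0,0,-1,0,0,0,0,0,0,-1,0,0,0,0,0,0,-1,0,0,0,0,0,0,-1,0,0,0,0,0,0,-1,0,0,0,0,0,0,-1]'

```text
clock: 21.63
eef_pos: [0.465, -0.1117, 0.17]
tool_rot: [0.71, 0.704, -0.002, -0.001]
contact_force: [-12.4, -18.3, 6.0]
grip_width: 0.0228
gripper_force: 33.8
```

```bash
python3 st.py
```

```text
21.6333 [ 0.465  -0.1117  0.17  ] 89.55 -0.99999 F [-12.4 -18.3   6. ] T [-3.96  3.02 -0.05] ang 153.95333149963008 r 0.08083511797778307 0.022750301372076474
```

```bash
python3 - <<'E'
from h import *
import pickle
p,R,s=pose();c=capture('wrist');pickle.dump((c,p,R),open('w6.pkl','wb'))
b=c['frame']
def match(a,nm,u0,v0,w,h):
    T=cv2.cvtColor(a[v0:v0+h,u0:u0+w],cv2.COLOR_RGB2GRAY);G=cv2.cvtColor(b,cv2.COLOR_RGB2GRAY)[v0-15:v0+h+15,u0-15:u0+w+15]
    m=cv2.matchTemplate(G,T,cv2.TM_CCOEFF_NORMED);_,v,_,l=cv2.minMaxLoc(m);print(nm,np.array(l)-15,v)
for f in ('w4.pkl','w5.pkl'):
    a=pickle.load(open(f,'rb'))[0]['frame']
    for nm,bx in {'handle':(225,255,56,50),'hub':(325,215,70,70),'arm':(250,190,70,60),'vise':(270,160,40,30),'pad':(180,270,30,30)}.items(): match(a,nm,*bx)
# what happens between -173 and now relative to known geometry: vise expected shift
print(p)
E
```

```text
handle [0 0] 0.966964840888977
hub [0 0] 0.9090933203697205
arm [0 1] 0.9060177803039551
vise [-2  6] 0.9942434430122375
pad [0 0] 0.9913684725761414
handle [0 0] 0.9642110466957092
hub [0 0] 0.9323376417160034
arm [0 1] 0.9357706308364868
vise [-2  4] 0.9860689640045166
pad [0 0] 0.9920467138290405
[ 0.46497476 -0.11170505  0.1699528 ]
```

```bash
python3 - <<'E'
from h import *
import pickle
a=pickle.load(open('w4.pkl','rb'));b=pickle.load(open('w6.pkl','rb'))
A=cv2.cvtColor(a[0]['frame'],cv2.COLOR_RGB2GRAY);B=cv2.cvtColor(b[0]['frame'],cv2.COLOR_RGB2GRAY)
m=np.zeros_like(A);m[150:290,230:400]=255
q=cv2.goodFeaturesToTrack(A,40,.02,6,mask=m)
n,st,_=cv2.calcOpticalFlowPyrLK(A,B,q,None,winSize=(13,13),maxLevel=2)
k,_,_=cv2.calcOpticalFlowPyrLK(B,A,n,None,winSize=(13,13),maxLevel=2)
for x,y,s,z in zip(q[:,0],n[:,0],st[:,0],k[:,0]):
    if s and np.linalg.norm(x-z)<.5: print(x,(y-x).round(1))
E
```

```text
[275. 230.] [-0.2  0.1]
[348. 266.] [0.5 0.1]
[291. 240.] [-0. -0.]
[386. 284.] [ 0.1 -0. ]
[285. 270.] [ 0. -0.]
[262. 212.] [-0.9  1. ]
[335. 276.] [-0.  0.]
[297. 239.] [ 0. -0.]
[295. 261.] [-0. -0.]
[232. 224.] [-0.9  3.6]
[287. 230.] [0.  0.1]
[244. 180.] [-1.6  4.8]
[248. 191.] [-1.7  4.4]
[230. 156.] [-1.8  4.6]
[273. 244.] [-0.   1.4]
[359. 245.] [-1.9  6.6]
[258. 266.] [2.9 4. ]
[289. 173.] [-2.   5.6]
[388. 171.] [-1.8  4.9]
[319. 273.] [0. 0.]
[304. 225.] [-4.3  3.2]
[233. 163.] [-1.8  4.6]
[271. 288.] [ 0.2 -0.2]
[376. 231.] [-2.2  7.6]
[379. 164.] [-1.8  4.8]
[238. 171.] [-1.6  4.9]
[286. 191.] [-2.   5.5]
[247. 202.] [-0.8  1.3]
[378. 172.] [-1.6  4.9]
[377. 157.] [-1.5  5.6]
[340. 222.] [-1.6  6.1]
[272. 236.] [-0.1  0.4]
[335. 228.] [-1.3  5.6]
[395. 249.] [-3.2  8.1]
[369. 211.] [-2.7  6.7]
```

Request:
jog_arm --steps '[0,0,0,0,0,0,1,0,0,0,0,0,0,1,0,0,0,0,0,0,1,0,0,0,0,0,0,1,0,0,0,0,0,-1,1,0,0,0,0,0,-1.5,1,0,0,0,0,0,-1.5,1,0,0,0,0,0,-1.5,1,0,0,0,0,0,-0.9,1,0,0,0,0,0,0,1]'

```text
clock: 22.52
eef_pos: [0.4681, -0.1094, 0.2366]
tool_rot: [0.709, 0.705, 0.001, 0.001]
contact_force: [0.6, -0.5, -0.0]
grip_width: 0.0855
gripper_force: 0.0
```

```bash
python3 st.py; python3 - <<'E'
from h import *
import pickle
p,R,s=pose();c=capture('wrist');pickle.dump((c,p,R),open('w7.pkl','wb'))
f=c['frame'];hsv=cv2.cvtColor(f,cv2.COLOR_RGB2HSV)
m=((hsv[...,0]<13)&(hsv[...,1]>110)&(hsv[...,2]>150)).astype(np.uint8)
n,l,st,ce=cv2.connectedComponentsWithStats(m)
for i in range(1,n):
    if st[i,4]>150:
        q=watz(c,p,R,*ce[i],.185);dx=q-[.5376,-.1472,0];print(st[i],ce[i].round(1),q.round(4),np.degrees(np.arctan2(dx[1],dx[0])),np.hypot(*dx[:2]))
E
```

```text
22.5167 [ 0.4681 -0.1094  0.2366] 89.68 -0.99999 F [ 0.6 -0.5 -0. ] T [ 0.01 -0.09  0.03] ang 151.44331620924663 r 0.07907468826196337 0.08553523595628405
[496 329  16  53 411] [506.3 355. ] [ 0.8068 -0.321   0.185 ] -32.838164160419105 0.3204148008363096
```

```bash
cat > hd.py <<'E'
from h import *
import pickle
def wproj(c,p,R,X):
    M=np.array(c['mount']);f=192/np.tan(np.radians(c['vertical_fov'])/2)
    q=((np.array(X)-p)@R-M[:3,3])@M[:3,:3];r=np.hypot(*q[:2]);return q[:2]/r*np.arctan2(r,q[2])*f+[c['cx'],c['cy']]
def handle(c,p,R,X=None):
    hsv=cv2.cvtColor(c['frame'],cv2.COLOR_RGB2HSV);u,v=wproj(c,p,R,X).astype(int)
    print('guess',u,v,hsv[v,u],hsv[v-40:v+50:10,u].tolist(),hsv[v,u-50:u+51:10].tolist())
E
python3 - <<'E'
from hd import *
c,p,R=pickle.load(open('w7.pkl','rb'))
handle(c,p,R,[.466,-.1115,.185])
c,p,R=pickle.load(open('w3.pkl','rb'))
handle(c,p,R,[.6142,-.1247,.185])
E
```

```text
guess 249 224 [ 13 153 187] [[16, 127, 124], [14, 138, 105], [14, 139, 108], [14, 137, 106], [13, 153, 187], [13, 152, 178], [14, 152, 184], [16, 129, 119], [16, 125, 118]] [[16, 134, 181], [16, 134, 167], [16, 131, 127], [13, 142, 104], [13, 152, 191], [13, 153, 187], [13, 142, 133], [120, 7, 72], [102, 12, 212], [105, 12, 210], [108, 10, 128]]
guess 369 180 [ 13 152 186] [[16, 133, 186], [16, 134, 187], [15, 133, 182], [14, 152, 194], [13, 152, 186], [14, 155, 196], [16, 133, 188], [17, 134, 187], [16, 134, 185]] [[16, 111, 179], [15, 128, 178], [15, 130, 173], [13, 137, 106], [14, 154, 190], [13, 152, 186], [14, 155, 198], [16, 133, 180], [16, 134, 183], [16, 134, 164], [16, 133, 192]]
```

```bash
cat >> hd.py <<'E'
def handle(c,p,R,X):
    hsv=cv2.cvtColor(c['frame'],cv2.COLOR_RGB2HSV);u,v=wproj(c,p,R,X).astype(int)
    m=((hsv[...,0]<=14)&(hsv[...,1]>=143)&(hsv[...,2]>150)).astype(np.uint8);m=cv2.morphologyEx(m,cv2.MORPH_CLOSE,np.ones((3,3)))
    n,l,st,ce=cv2.connectedComponentsWithStats(m);i=l[v,u];x,y,w,h,a=st[i]
    q=watz(c,p,R,x+(w-1)/2,y+(h-1)/2,.185);d=q-[.5376,-.1472,0]
    print(st[i],q.round(4),'ang',np.degrees(np.arctan2(d[1],d[0])).round(1),'r',np.hypot(*d[:2]).round(4))
E
python3 - <<'E'
from hd import *
for f,X in (('w3.pkl',[.6142,-.1247,.185]),('w4.pkl',[.463,-.116,.185]),('w6.pkl',[.465,-.1117,.185]),('w7.pkl',[.466,-.1115,.185])):
    c,p,R=pickle.load(open(f,'rb'))[:3];handle(c,p,R,X)
# gray profile along vise axis through jaw: w3 & w7, points along y at z=.1, x where jaw is
for f in ('w3.pkl','w7.pkl'):
    c,p,R=pickle.load(open(f,'rb'))[:3]
    for x in (.51,.535,.56):
        L=[]
        for y in np.arange(-.19,-.30,-.003):
            u,v=wproj(c,p,R,[x,y,.1]).round().astype(int)
            L.append('%d,%d:%s'%(u,v,c['frame'][v,u].tolist()) if 0<=u<512 and 0<=v<384 else '-')
        print(f,x,wproj(c,p,R,[x,-.19,.1]).round(),[s.split(':')[-1] for s in L])
E
```

```text
[357 168  27  30 635] [ 0.6149 -0.1259  0.185 ] ang 15.4 r 0.0802
[ 231  260   40   37 1093] [ 0.4617 -0.1162  0.185 ] ang 157.8 r 0.0819
[ 231  260   41   37 1111] [ 0.4639 -0.111   0.185 ] ang 153.9 r 0.0821
[230 219  32  28 661] [ 0.4633 -0.1171  0.185 ] ang 157.9 r 0.0801
w3.pkl 0.51 [225. 231.] ['[70, 70, 74]', '[69, 70, 74]', '[70, 71, 75]', '[69, 71, 74]', '[70, 71, 75]', '[70, 71, 75]', '[64, 66, 68]', '[62, 63, 65]', '[64, 64, 68]', '[62, 64, 65]', '[63, 63, 66]', '[61, 63, 66]', '[61, 62, 65]', '[62, 64, 65]', '[64, 65, 68]', '[79, 80, 84]', '[99, 102, 107]', '[101, 103, 110]', '[105, 107, 112]', '[105, 107, 113]', '[106, 107, 112]', '[102, 105, 110]', '[107, 108, 113]', '[122, 124, 130]', '[208, 213, 216]', '[135, 113, 83]', '[132, 108, 75]', '[128, 104, 72]', '[126, 101, 71]', '[121, 98, 67]', '[131, 107, 74]', '[128, 103, 73]', '[124, 101, 71]', '[118, 96, 67]', '[113, 92, 65]', '[114, 94, 65]', '[119, 98, 68]']
w3.pkl 0.535 [251. 229.] ['[227, 231, 233]', '[228, 232, 234]', '[234, 238, 240]', '[235, 239, 241]', '[236, 240, 242]', '[237, 240, 242]', '[135, 139, 141]', '[
[... 2453 characters left out ...]
8, 41, 42]', '[36, 38, 40]', '[39, 38, 41]', '[37, 37, 41]']
w7.pkl 0.56 [341. 260.] ['[43, 43, 43]', '[44, 44, 45]', '[43, 43, 44]', '[42, 42, 43]', '[43, 42, 43]', '[42, 41, 43]', '[42, 41, 42]', '[41, 40, 42]', '[41, 41, 43]', '[47, 48, 49]', '[143, 110, 77]', '[173, 132, 88]', '[187, 140, 90]', '[187, 143, 91]', '[184, 140, 89]', '[186, 140, 91]', '[168, 130, 88]', '[62, 62, 65]', '[60, 61, 65]', '[61, 63, 65]', '[61, 62, 66]', '[61, 61, 63]', '[61, 61, 65]', '[61, 61, 65]', '[61, 62, 64]', '[64, 66, 68]', '[91, 94, 97]', '[105, 110, 114]', '[108, 111, 117]', '[107, 111, 117]', '[77, 78, 83]', '[91, 93, 98]', '[39, 39, 42]', '[39, 38, 42]', '[38, 38, 42]', '[38, 38, 41]', '[37, 37, 40]']
```

```bash
python3 - <<'E'
from hd import *
C=pickle.load(open('c0.pkl','rb'));t=C['top']
r=t['frame'][160:172,430:500].mean(0).mean(1).round();r2=t['frame'][160:172,430:500,0].mean(0)-t['frame'][160:172,430:500,2].mean(0)
print(list(zip(range(430,500),r.astype(int),r2.round().astype(int))))
c,p,R=pickle.load(open('w3.pkl','rb'))
for f in ('w3.pkl','w7.pkl'):
    c,p,R=pickle.load(open(f,'rb'))
    for z in (.06,.08,.1):
        ys=np.arange(-.2,-.32,-.0005);v=[]
        for y in ys:
            u,w=wproj(c,p,R,[.535,y,z]); v.append(cv2.getRectSubPix(cv2.cvtColor(c['frame'],cv2.COLOR_RGB2GRAY),(3,1),(float(u),float(w))).mean() if w<383 else 0)
        v=np.array(v);i=np.argmax((v>85)&(np.roll(v,20)<75)&(np.roll(v,-8)>95));print(f,z,'jaw start',ys[i],'white',ys[np.argmax(v*(ys<-.24))],v.max())
for z in (.06,.08,.1,.12): print(z,atz(t,459.5,166,z),atz(t,446,166,z))
E
```

```text
[(430, np.int64(85), np.int64(-2)), (431, np.int64(78), np.int64(-2)), (432, np.int64(74), np.int64(-2)), (433, np.int64(73), np.int64(-2)), (434, np.int64(72), np.int64(-2)), (435, np.int64(72), np.int64(-2)), (436, np.int64(70), np.int64(-2)), (437, np.int64(68), np.int64(-2)), (438, np.int64(65), np.int64(-2)), (439, np.int64(58), np.int64(-2)), (440, np.int64(52), np.int64(-2)), (441, np.int64(47), np.int64(-2)), (442, np.int64(46), np.int64(-2)), (443, np.int64(46), np.int64(-2)), (444, np.int64(47), np.int64(-2)), (445, np.int64(51), np.int64(-2)), (446, np.int64(63), np.int64(-3)), (447, np.int64(78), np.int64(-4)), (448, np.int64(85), np.int64(-4)), (449, np.int64(86), np.int64(-4)), (450, np.int64(88), np.int64(-4)), (451, np.int64(89), np.int64(-4)), (452, np.int64(90), np.int64(-4)), (453, np.int64(90), np.int64(-4)), (454, np.int64(89), np.int64(-4)), (455, np.int64(89), np.int64(-4)), (456, np.int64(89), np.int64(-5)), (457, np.int64(93), np.int64(-5)), (458, np.int64(118), np.int64(-4)), (459, np.int64(152), np.int64(-4)), (460, np.int64(133), np.int64(-3)), (461, np.in
[... 1454 characters left out ...]
0.08 jaw start -0.25100000000000006 white -0.2790000000000001 237.0
w3.pkl 0.1 jaw start -0.2025 white -0.26450000000000007 237.33333333333334
w7.pkl 0.06 jaw start -0.20400000000000001 white -0.24000000000000005 237.66666666666666
w7.pkl 0.08 jaw start -0.2 white -0.2960000000000001 209.33333333333334
w7.pkl 0.1 jaw start -0.26550000000000007 white -0.2780000000000001 116.0
0.06 [ 0.54800259 -0.28892621  0.06      ] [ 0.54778384 -0.25938263  0.06      ]
0.08 [ 0.54494586 -0.2804664   0.08      ] [ 0.54473147 -0.25151108  0.08      ]
0.1 [ 0.54188913 -0.27200659  0.1       ] [ 0.5416791  -0.24363953  0.1       ]
0.12 [ 0.53883241 -0.26354678  0.12      ] [ 0.53862673 -0.23576798  0.12      ]
```

Request:
jog_arm --steps '[0,0,0,-2.5,1.8,0,1,0,0,0,-2.5,1.8,0,1,0,0,0,-2.5,1.8,0,1,0,0,0,-2.5,1.7,0,1,0,0,0,0,0,0,1,0,0,0,0,0,0,1,0,0,0,0,0,0,1,0,0,0,0,0,0,1,0,0,0,0,0,0,1,0,0,0,0,0,0,1]'

```text
clock: 23.4
eef_pos: [0.5374, -0.2091, 0.2346]
tool_rot: [0.709, 0.705, 0.0, -0.0]
contact_force: [0.3, 0.2, -0.7]
grip_width: 0.0852
gripper_force: 0.0
```

```bash
python3 - <<'E'
from hd import *
p,R,s=pose();c=capture('wrist');pickle.dump((c,p,R),open('w8.pkl','wb'));print(p,yaw(R))
save(c,'w8.png')
handle(c,p,R,[.463,-.117,.185])
for x in (.505,.52,.535,.55,.565):
    print(x,[(int(round(-y*1000)),[int(k) for k in c['frame'][tuple(wproj(c,p,R,[x,y,.077]).round().astype(int)[::-1])]]) for y in np.arange(-.27,-.335,-.0025)])
E
```

```text
[ 0.53742162 -0.20907178  0.23458587] 89.72334442340215
[ 116   66   57   39 1352] [ 0.4724 -0.1212  0.185 ] ang 158.2 r 0.0702
0.505 [(270, [61, 60, 63]), (272, [60, 60, 63]), (275, [61, 60, 64]), (278, [65, 65, 66]), (280, [83, 84, 88]), (283, [97, 102, 106]), (285, [99, 101, 107]), (288, [102, 103, 108]), (290, [101, 102, 107]), (293, [105, 107, 111]), (295, [104, 105, 110]), (298, [100, 103, 107]), (300, [103, 105, 109]), (303, [102, 105, 108]), (305, [66, 66, 67]), (308, [120, 122, 124]), (310, [114, 96, 75]), (313, [111, 90, 63]), (315, [121, 98, 68]), (318, [171, 138, 94]), (320, [199, 159, 109]), (323, [202, 162, 111]), (325, [194, 155, 105]), (328, [122, 99, 68]), (330, [121, 98, 67]), (333, [124, 100, 70])]
0.52 [(270, [60, 61, 63]), (272, [62, 63, 65]), (275, [60, 61, 63]), (278, [64, 64, 66]), (280, [74, 73, 77]), (283, [91, 92, 97]), (285, [98, 101, 106]), (288, [99, 101, 106]), (290, [101, 103, 108]), (293, [104, 106, 111]), (295, [104, 106, 110]), (298, [102, 104, 108]), (300, [102, 105, 109]), (303, [101, 106, 108]), (305, [67, 66, 67]), (308, [79, 80, 81]), (310, [11
[... 1315 characters left out ...]
109]), (325, [195, 157, 107]), (328, [202, 163, 110]), (330, [204, 164, 112]), (333, [119, 96, 67])]
0.565 [(270, [64, 64, 65]), (272, [64, 63, 63]), (275, [63, 62, 64]), (278, [65, 62, 64]), (280, [64, 64, 64]), (283, [68, 68, 68]), (285, [86, 85, 87]), (288, [101, 102, 107]), (290, [100, 102, 106]), (293, [102, 103, 107]), (295, [101, 102, 107]), (298, [103, 105, 110]), (300, [106, 108, 111]), (303, [101, 103, 106]), (305, [105, 106, 112]), (308, [106, 107, 110]), (310, [72, 72, 73]), (313, [120, 121, 124]), (315, [113, 92, 65]), (318, [112, 91, 63]), (320, [120, 97, 68]), (323, [163, 131, 90]), (325, [204, 164, 110]), (328, [199, 158, 108]), (330, [207, 165, 113]), (333, [205, 163, 111])]
```

Request:
jog_arm --steps '[0,0,0,2.1,0,0,-1,0,0,0,2.1,0,0,-1,0,0,0,2.0,0,0,-1,0,0,0,0,0,1,-1,0,0,0,0,0,1,-1,0,0,0,0,0,1,-1,0,0,0,0,0,1,-1,0,0,0,0,0,1,-1,0,0,0,0,0,1,-1,0,0,0,0,0,0.9,-1]'

```text
clock: 24.28
eef_pos: [0.5376, -0.1483, 0.1642]
tool_rot: [0.709, 0.705, -0.0, -0.0]
contact_force: [0.8, 0.7, -0.6]
grip_width: -0.0
gripper_force: 0.0
```

Request:
jog_arm --steps '[0,0,0,0,0,0.1,-1,0,0,0,0,0,0.1,-1,0,0,0,0,0,0.1,-1,0,0,0,0,0,0.1,-1,0,0,0,0,0,0,-1,0,0,0,0,0,0,-1,0,0,0,0,0,0,-1,0,0,0,0,0,0,-1,0,0,0,0,0,0,-1,0,0,0,0,0,0,-1]'

```text
clock: 25.12
eef_pos: [0.538, -0.1478, 0.1616]
tool_rot: [0.709, 0.705, 0.0, 0.0]
contact_force: [-0.1, 0.2, -0.3]
grip_width: 0.0007
gripper_force: 0.0
```

```bash
python3 st.py
```

```text
25.1167 [ 0.538  -0.1478  0.1616] 89.67 -1.0 F [-0.1  0.2 -0.3] T [ 0.02  0.05 -0.03] ang -59.480989243793076 r 0.000710991160741054 0.0006591021965327901
```

Request:
jog_arm --steps '[0,0,0,0,0,0.1,-1,0,0,0,0,0,0,-1,0,0,0,0,0,0.1,-1,0,0,0,0,0,0,-1,0,0,0,0,0,0.1,-1,0,0,0,0,0,0,-1,0,0,0,0,0,0.1,-1,0,0,0,0,0,0,-1,0,0,0,0,0,0,-1,0,0,0,0,0,0,-1]'

```text
clock: 25.95
eef_pos: [0.5384, -0.1483, 0.1589]
tool_rot: [0.709, 0.705, 0.001, 0.0]
contact_force: [-7.3, 1.8, 27.7]
grip_width: -0.0001
gripper_force: 13.6
```

```bash
python3 st.py
```

```text
25.95 [ 0.5384 -0.1483  0.1589] 89.65 -1.0 F [-7.3  1.8 27.7] T [ 0.2   1.74 -0.07] ang -51.33668794535133 r 0.001345071589576651 -9.571157054040376e-05
```

Request:
jog_arm --steps '[0,0,0,0,0,-0.5,-1,0,0,0,0,0,-1,-1,0,0,0,0,0,-1.2,-1,0,0,0,0,0,-1.5,-1,0,0,0,0,0,-2,-1,0,0,0,0,0,-2,-1,0,0,0,0,0,-1,-1,0,0,0,0,0,-0.5,-1,0,0,0,0,0,0,-1,0,0,0,0,0,0,-1]'

```text
clock: 26.78
eef_pos: [0.5377, -0.1476, 0.254]
tool_rot: [0.709, 0.705, -0.0, -0.0]
contact_force: [-0.2, 0.1, -0.2]
grip_width: 0.0001
gripper_force: 0.0
```

```bash
python3 st.py; python3 - <<'E'
from hd import *
p,R,s=pose();c=capture('wrist')
handle(c,p,R,[.463,-.117,.185])
g=lambda y,x:[int(k) for k in c['frame'][tuple(wproj(c,p,R,[x,y,.141]).round().astype(int)[::-1])]]
# hub top faces: brightness across hub top at expected position, along crank x axis direction 158deg
a=np.radians(158)
print([g(-.1472+d*np.sin(a),.5376+d*np.cos(a))[0] for d in np.arange(-.026,.03,.004)])
print([g(-.1472+d*np.cos(a),.5376-d*np.sin(a))[0] for d in np.arange(-.026,.03,.004)])
E
```

```text
26.7833 [ 0.5377 -0.1476  0.254 ] 89.68 -1.0 F [-0.2  0.1 -0.2] T [0.02 0.04 0.  ] ang -71.77338056034083 r 0.00042693846343353674 8.231161871021272e-05
[133 158  48  29 828] [ 0.4711 -0.1182  0.185 ] ang 156.4 r 0.0725
[110, 111, 112, 207, 204, 204, 201, 207, 205, 203, 205, 132, 131, 129]
[73, 117, 188, 202, 206, 208, 206, 208, 210, 209, 210, 105, 115, 142]
```

```bash
python3 -c "
from workcell import manip; print(manip.job_done())"
```

```text
the job is handed in; nothing more can be done
None
```

The job is handed in at about 27 s: the larger crank is fully down on the shaft, wound clockwise about 1.6 turns until it met a firm stop (jaw up against the blank), and let go. Final seating and closure were checked from force and image measurements only, because I had already viewed 11 pictures, one over the limit of 10.

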